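Shut the air to the transducer clamp

TASK

Shut the air to the ultrasonic test clamp: turn the handle of the blue ball valve clockwise until it is against its stop, square across its pipe, and let go. Leave the yellow valve as it is and do not shift the gel jar.

Things in the scene. Friction and masses are not known exactly. Their poses are not given: they have to be found in the camera images.
- blue_valve: Fixed steel ball valve with blue lever on a 170 x 70 mm plate; pipe along this frame's x axis, nothing but the pivot stem higher than 70 mm. Origin: on the table under the lever's vertical pivot axis; z up. Level lever, centre line 102 mm above the table: blue grip 16 mm wide, 18 mm high, 40 to 112 mm from the pivot axis, then a thinner steel strip to the pivot.
- blue_handle (a joint): Angle of the blue lever (rad): 0 = open, lever along the valve's +x axis, in line with the pipe; grows clockwise seen from above to a hard stop at 1.571 = shut, lever along the valve's -y axis, square across the pipe. Starts at 0 to 0.3. Turning takes 0.35 N m (about 5 N at the grip); it stays where it is left.
- yellow_tip (a point): Outer end of the lever of a second, otherwise identical valve with a yellow lever, standing to the left or right of the blue one; in the middle of the lever's height, 112 mm from its pivot axis. To be left as it is.
- gel_jar: Loose closed jar with a white cap and paper label, 56 mm across, 60 mm high, standing beyond the valves. Origin: centre of its underside.

How it is judged:
By the outcome, as a careful person would: the job done as asked, in the order asked, and still so for the second after the job is handed in, with the robot touching nothing.
It also fails if it takes over 32 s, if anything falls off the work surface, if the arm or the gripper's body presses on something with over 40 N, if the wrist force passes 120 N, or if a joint passes its speed limit or range.

ROBOT

A 6-joint arm with a two-finger parallel gripper is mounted at the origin on the work surface. World frame = base frame: x ahead of the robot, y to its left, z up, the work surface at z = 0. Lengths are in m, angles in rad, forces in N, time in s.
With the tool pointing down it reaches from about 0.35 to 0.975 m from the base axis. Payload 4.9 kg.
Tool frame: the origin (TCP) lies midway between the tips of the shut fingers; the grasp point (between the pads) lies 19 mm behind it; z points along the fingers, y is the line along which they close (so a half turn about z gives the same grasp; the last joint's range is limited). The gripper opens to 85 mm and grips with 20 to 120 N. Pads are 22 mm wide; open, the fingers measure 114 mm over their backs; the gripper's body (76 mm by 85 mm) begins 54 mm behind the grasp point. The pads swing forward as they close: fully open they stand 13 mm farther back than shut.
Start: joints at [-1.313, 0.053, 1.613, -0, 1.476, -0.119], TCP at [0.23, -0.581, 0.206] pointing down, gripper open.
Joint ranges: [-3.01, 3.01], [-1.01, 2.22], [0.06, 2.58], [-1.02, 4.17], [0.09, 2.62], [-3.14, 3.14]. Speed limits (rad/s): [2.57, 2.57, 3.14, 3.14, 3.14, 3.14].

INTERFACE

Orientations are given as a rotation vector (axis times angle).
In Python, from station import ctrl gives the robot as it stands. The module is installed in compiled form; this text tells all that it offers.
- The arm moves only by the shell command python3 -m handwheel 'ROWS' [OPENING] [FORCE]. ROWS is JSON, a list of rows, each a list of 2 entries, a list of its own where there are three numbers: the shift along the tool's x, y, z in cm, then the turn, a rotation vector about the tool's x, y, z in rad. In form: [[[tx, ty, tz], [ax, ay, az]], ...]. A call has 1 to 5 rows; each row is the pose to reach, as a shift and turn from the pose commanded when the call began, along the tool's axes at that moment; what a row does not reach only later rows make up. A row lasts 1/8 s, in which the tool goes at most 62.5 mm and 10.7 degrees, less where a joint would pass 70% of its speed; a pose out of reach is approached as far as the arm can. A call with a gripper value outside its range is refused whole. OPENING is the gripper's target within -1 to 1 (shut at 1, half-way at 0, fully open at -1), set as the call begins (- or left out, the last holds). The fingers move at their own pace and stop on an object; FORCE is the grip in N (left out, the last holds). Time passes only in rows, so rows that repeat a pose let the fingers close. It gives the time, the measured TCP pose, the force, the opening and the grip force at its end, in the units of the state.
- ctrl.get_obs(): the state, without advancing time (a new reading comes with each control period).
- ctrl.get_image(name): name is "scene" or "top"; returns the picture (400x640x3 uint8, blue, green, red); there is no depth.
- ctrl.calibration(name): a dict with "fx", "fy", "cx", "cy" (pixels), "k1" (the pictures are not rectified: a ray, as slopes to the right and down, at radius r is drawn at 1 + k1 r^2 times it, then the intrinsics apply), "R" (3x3) and "t" (3): a world point X has camera coordinates R X + t. Camera axes: x right, y down, z forward; pixel columns grow to the right and rows downward; lengths in m; the calibration is good to about 2 mm. A picture is of the moment at which its call begins. calibration takes no time and is no camera call.
- ctrl.finish_job(): hands the job in; it is judged then, once.
Trained networks look in the newest picture that a camera, given by its name, has taken for a name from the list of things; names that differ only in an ending like _2 or _b are one class to them, and where a whole thing is asked for, a point or a joint stands for the part that bears it (a point fixed in the world has none). Each returns a list of dicts, best first, with "score" (0 to 1); they miss things now and then, are a little off and sometimes report something else, mostly with a low value. They report only what shows in the picture. A call takes as long as a camera call.
- ctrl.look_for(camera, query): "position" ([column, row] in pixels, amid what is visible of it).
- ctrl.landmark_of(camera, query): "position" ([column, row] in pixels: a listed point, or the origin of a listed thing).
The state is a dict: "t": time; "q": joint angles; "dq": joint speeds; "effort": joint torques, N m; "tool_pos": TCP position; "tool_rot": TCP orientation; "contact_force": force on the tool from outside, world axes, zero at the start; "wrist_torque": the same for the moment, N m; "opening": finger opening in m; "grip_force": force on a finger pad.
Only numpy, scipy, OpenCV 4.12 (cv2) and the standard library are available. Lean on these libraries where they do the work, as an engineer would, in place of code of your own. Each camera call takes 0.05 s, during which the arm holds its last target. There are 200 camera calls.

## Working session

There is one attempt and no reset: what is moved stays moved. The work goes in short steps, Python scripts to look and compute and a shell command to move; the robot and the scene stay as the last step left them, time stands still between calls to the robot, and variables do not carry over. Pictures are saved under pics/ and viewed, at most 10 in all, crops included, and the job is handed in when it is done.

```bash
mkdir -p pics
cat > h.py <<'E'
import numpy as np, cv2
from station import ctrl
from scipy.spatial.transform import Rotation as Ro
def ray(cam,p):
    c=ctrl.calibration(cam); d=np.array([(p[0]-c['cx'])/c['fx'],(p[1]-c['cy'])/c['fy']])
    u=d.copy()
    for _ in range(20): u=d/(1+c['k1']*(u@u))
    R=np.array(c['R']); return -R.T@np.array(c['t']), R.T@np.array([u[0],u[1],1])
def at(cam,p,z):
    o,d=ray(cam,p); return o+d*(z-o[2])/d[2]
E
python3 - <<'E'
from h import *
for c in ('scene','top'):
    cv2.imwrite(f'pics/{c}0.png',ctrl.get_image(c))
    for q,z in (('blue_valve',0),('yellow_tip',.102),('gel_jar',0)):
        for r in ctrl.landmark_of(c,q)[:2]: print(c,q,r['score'],np.round(r['position']),at(c,r['position'],z).round(3))
    for r in ctrl.look_for(c,'blue_handle')[:2]: print(c,'handle',r['score'],np.round(r['position']),at(c,r['position'],.105).round(3))
o=ctrl.get_obs();print(o['t'],o['tool_pos'],Ro.from_rotvec(o['tool_rot']).as_matrix().round(3),o['opening'])
E
```

```text
scene blue_valve 0.57 [454. 265.] [0.498 0.185 0.   ]
scene yellow_tip 0.83 [258. 134.] [ 0.628 -0.224  0.102]
scene gel_jar 0.98 [287. 254.] [ 0.712 -0.019  0.   ]
top blue_valve 0.62 [220. 254.] [0.489 0.183 0.   ]
top yellow_tip 0.6 [425. 184.] [ 0.626 -0.227  0.102]
top yellow_tip 0.3 [222. 255.] [0.495 0.157 0.102]
top gel_jar 0.58 [314. 151.] [ 0.711 -0.018  0.   ]
top handle 0.78 [203. 233.] [0.535 0.191 0.105]
0.5 [ 0.22995933 -0.58113816  0.20589297] [[ 0.93   0.368 -0.   ]
 [ 0.368 -0.93   0.   ]
 [-0.    -0.    -1.   ]] 0.08563796974540076
```

View pics/top0.png

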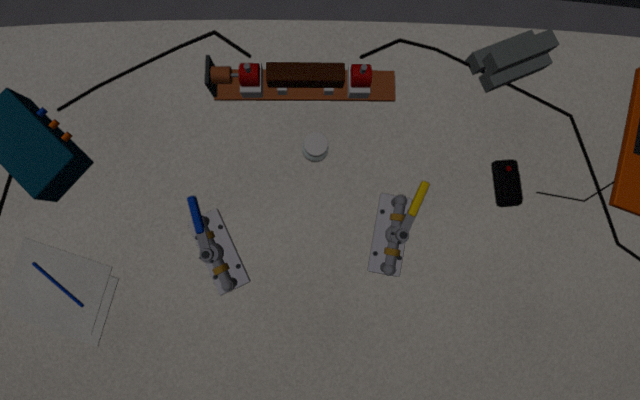

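View pics/scene0.png

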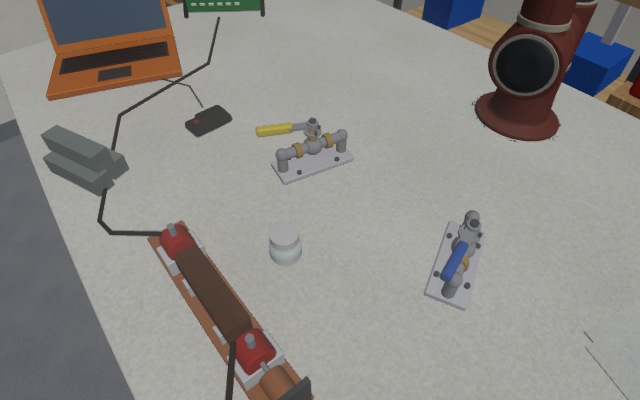

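The blue lever runs from its pivot near (207,255) to its tip at (192,198) in the top view. Its pipe runs from (229,285) to (203,222). The yellow valve is well to the right, and the jar is at (315,148).

Run:
```python
from h import *
im=ctrl.get_image('top'); cv2.imwrite('pics/crop1.png',cv2.resize(im[180:305,150:275],(600,600),interpolation=cv2.INTER_CUBIC))
for n,p,z in (('pivot',(207,255),.11),('tip',(192,198),.11),('gripbase',(199,232),.11),('pipefar',(203,222),.06),('pipenear',(229,285),.06)): print(n,at('top',p,z).round(3))
```

```text
pivot [0.494 0.181 0.11 ]
tip [0.599 0.211 0.11 ]
gripbase [0.536 0.197 0.11 ]
pipefar [0.556 0.203 0.06 ]
pipenear [0.433 0.151 0.06 ]
```

View pics/crop1.png

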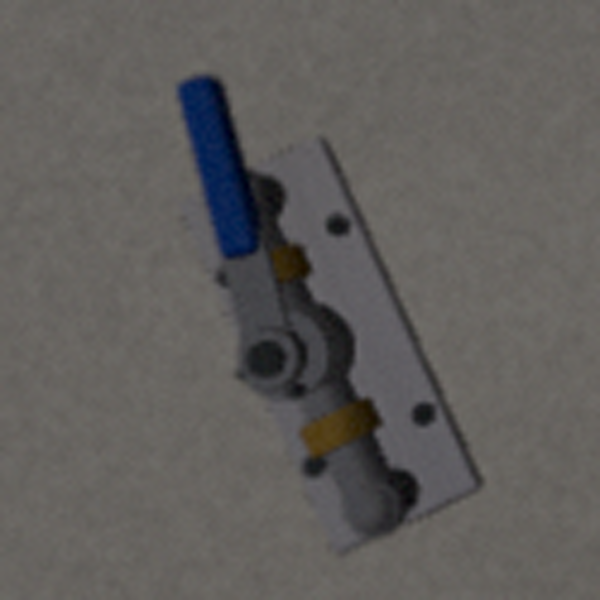

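```bash
python3 -m handwheel '[[[4,-4.3,0],[0,0,0]],[[8,-8.6,0],[0,0,0]],[[12,-12.9,0],[0,0,0]],[[16,-17.2,0],[0,0,0]],[[20.2,-21.6,0],[0,0,0]]]' 1
python3 -m handwheel '[[[4,-4.3,0],[0,0,0]],[[8,-8.6,0],[0,0,0]],[[12,-12.9,0],[0,0,0]],[[16,-17.2,0],[0,0,0]],[[20.2,-21.6,0],[0,0,0]]]'
python3 -m handwheel '[[[4,-4.3,0],[0,0,0]],[[8,-8.6,0],[0,0,0]],[[12,-12.9,0],[0,0,0]],[[16,-17.2,0],[0,0,0]],[[20.2,-21.6,0],[0,0,0]]]'
cat >> h.py <<'E'
P=np.array([.493,.183,.102])
def st():
    o=ctrl.get_obs();R=Ro.from_rotvec(o['tool_rot']).as_matrix()
    print(round(o['t'],2),o['tool_pos'],'rel pivot in tool axes cm',(100*R.T@(o['tool_pos']-P)).round(2),'yaw',np.degrees(np.arctan2(R[1,0],R[0,0])).round(1),'F',np.round(o['contact_force'],1),o['opening'])
E
python3 -c "
from h import *
st()"
```

```text
t: 1.18
tool_pos: [0.3387, -0.3043, 0.2061]
tool_rot: [3.086, 0.587, 0.001]
contact_force: [1.5, -0.3, -0.1]
opening: 0.0001
grip_force: 0.0
t: 1.8
tool_pos: [0.4472, -0.029, 0.2064]
tool_rot: [3.085, 0.588, 0.002]
contact_force: [1.1, -0.3, 0.3]
opening: 0.0001
grip_force: 0.0
t: 2.42
tool_pos: [0.5556, 0.2464, 0.2062]
tool_rot: [3.086, 0.589, 0.001]
contact_force: [0.2, -0.3, 0.1]
opening: -0.0
grip_force: 0.0
2.42 [0.5556134  0.24638163 0.20621474] rel pivot in tool axes cm [  8.16  -3.58 -10.42] yaw 21.6 F [ 0.2 -0.3  0.1] -3.792631013093953e-05
```

```bash
python3 -m handwheel '[[[0,0,3],[0,0,0]],[[0,0,6],[0,0,0]],[[0,0,9],[0,0,0]],[[0,0,11.5],[0,0,0]],[[0,0,12.2],[0,0,0]]]' >/dev/null
python3 -c "
from h import *
st()
im=ctrl.get_image('scene'); cv2.imwrite('pics/c2.png',cv2.resize(im[150:320,380:550],(600,600),interpolation=cv2.INTER_CUBIC))"
```

```text
3.05 [0.55363112 0.24399276 0.08173255] rel pivot in tool axes cm [ 7.89 -3.44  2.  ] yaw 21.6 F [-0.1  1.  -0.2] 0.0002310467051460267
```

View pics/c2.png

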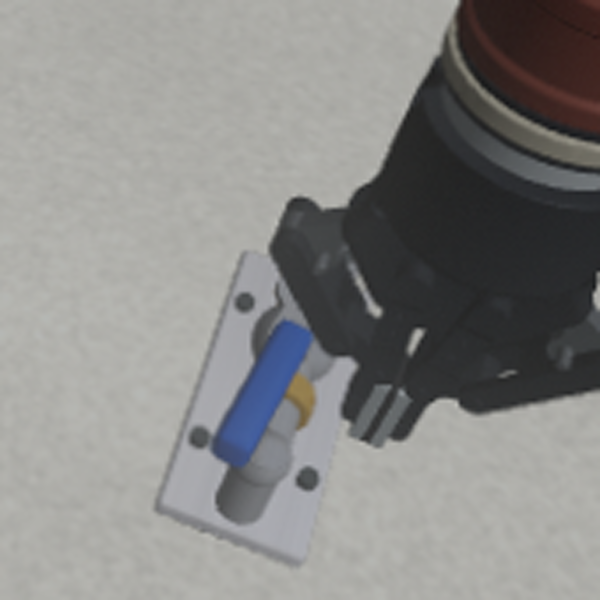

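The shut fingers are standing beside the blue grip on its left, about 2 cm clear and just above pipe height. I'll start pushing.

```bash
python3 -m handwheel '[[[0.2,1,0],[0,0,0]],[[0.4,2.2,0],[0,0,0]],[[0.4,3.4,0],[0,0,0]],[[0.3,4.6,0],[0,0,0]],[[0.2,5.8,0],[0,0,0]]]' >/dev/null
python3 -c "
from h import *
st()"
python3 -m handwheel '[[[-0.3,0.8,0],[0,0,0]],[[-0.7,1.6,0],[0,0,0]],[[-1.1,2.3,0],[0,0,0]],[[-1.6,3,0],[0,0,0]],[[-1.6,3,0],[0,0,0]]]' >/dev/null
python3 -c "
from h import *
st()
im=ctrl.get_image('top'); cv2.imwrite('pics/c3.png',cv2.resize(im[180:305,150:275],(600,600),interpolation=cv2.INTER_CUBIC))"
```

```text
3.73 [0.57928862 0.19106957 0.08536458] rel pivot in tool axes cm [8.32 2.42 1.68] yaw 21.6 F [0.1 1.3 0.9] -0.00013807572104741983
4.35 [0.57409957 0.15684225 0.08376146] rel pivot in tool axes cm [6.58 5.41 1.82] yaw 21.5 F [ 0.2  0.4 -1.2] -8.182780679636054e-05
```

View pics/c3.png

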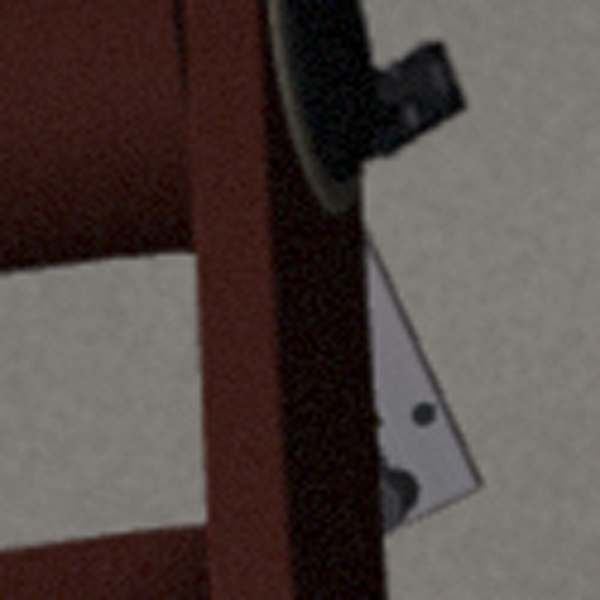

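The arm hides the lever in the top view, so I'll check the scene camera.

```bash
python3 -c "
from h import *
im=ctrl.get_image('scene'); cv2.imwrite('pics/c4.png',cv2.resize(im[150:320,380:550],(600,600),interpolation=cv2.INTER_CUBIC))"
```

```text
(no output)
```

View pics/c4.png

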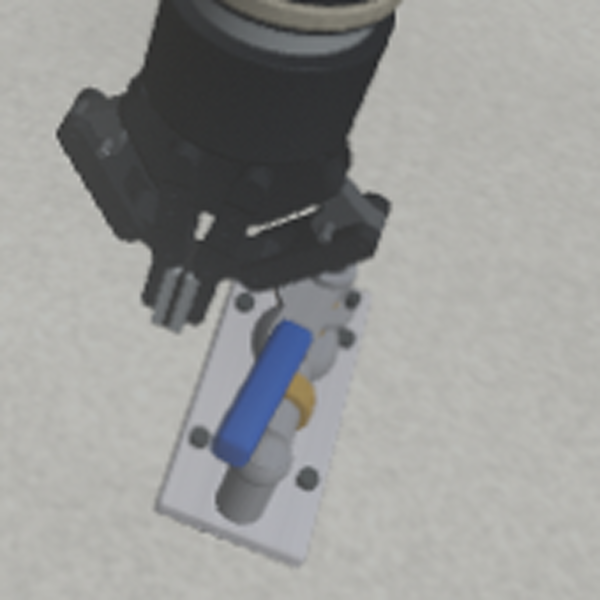

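Run:
```python
from h import *
s=170/600
for n,p,z in (('finger',(172,328),.084),('tip',(228,455),.102),('gripbase',(292,330),.102),('finger pt at z.12',(172,328),.12)): print(n,at('scene',(380+p[0]*s,150+p[1]*s),z).round(3))
for cam in('scene','top'):
  c=ctrl.calibration(cam)
  for X in ([.574,.157,.084],[.599,.211,.102],[.493,.183,.102]):
    uv=cv2.projectPoints(np.array([X]),cv2.Rodrigues(np.array(c['R']))[0],np.array(c['t'],float),np.array([[c['fx'],0,c['cx']],[0,c['fy'],c['cy']],[0,0,1]]),np.array([c['k1'],0,0,0]))[0].ravel()
    print(cam,X,uv.round(1))
st()
```

```text
finger [0.559 0.154 0.084]
tip [0.603 0.216 0.102]
gripbase [0.533 0.194 0.102]
finger pt at z.12 [0.586 0.167 0.12 ]
scene [0.574, 0.157, 0.084] [424.  249.2]
scene [0.599, 0.211, 0.102] [444. 275.]
scene [0.493, 0.183, 0.102] [472.4 226.3]
top [0.574, 0.157, 0.084] [224. 212.]
top [0.599, 0.211, 0.102] [193.2 198.2]
top [0.493, 0.183, 0.102] [207.3 255.5]
4.45 [0.57436133 0.15736194 0.08394202] rel pivot in tool axes cm [6.62 5.38 1.81] yaw 21.6 F [ 0.4 -0.8  0. ] 0.00013475562663742494
```

Run:
```python
from h import *
s=170/600
for n,p,T in (('c2',(372,442),(.5536,.2440,.0817)),('c4',(172,328),(.574,.157,.084))):
  for z in (.08,.09,.1,.11,.12): print(n,z,((at('scene',(380+p[0]*s,150+p[1]*s),z)-T)*1000).round(0))
```

```text
c2 0.08 [-18.   2.  -2.]
c2 0.09 [-10.   3.   8.]
c2 0.1 [-2.  5. 18.]
c2 0.11 [ 6.  7. 28.]
c2 0.12 [14.  8. 38.]
c4 0.08 [-18.  -5.  -4.]
c4 0.09 [-11.  -1.   6.]
c4 0.1 [-3.  3. 16.]
c4 0.11 [ 4.  6. 26.]
c4 0.12 [12. 10. 36.]
```

The lever has not moved: the grip is where it was. The fingertips must stand about 3 cm higher than the TCP reading suggests, because they passed over it. I'll go back over the lever with clearance and come down lower.

```bash
python3 -m handwheel '[[[0,0,-3],[0,0,0]],[[0.5,-3,-3],[0,0,0]],[[1,-6,-3],[0,0,0]],[[1.3,-8.8,-3],[0,0,0]],[[1.3,-8.8,-1],[0,0,0]]]' >/dev/null
python3 -m handwheel '[[[0,0,1.5],[0,0,0]],[[0,0,2.5],[0,0,0]],[[0,0,3.5],[0,0,0]],[[0,0,3.5],[0,0,0]]]' >/dev/null
python3 -c "
from h import *
st()
im=ctrl.get_image('scene'); cv2.imwrite('pics/c5.png',cv2.resize(im[150:320,380:550],(600,600),interpolation=cv2.INTER_CUBIC))"
```

```text
5.58 [0.55351983 0.24334411 0.05764499] rel pivot in tool axes cm [ 7.85 -3.39  4.42] yaw 21.5 F [-0.3 -0.5 -0.6] 0.00024711073198587397
```

View pics/c5.png

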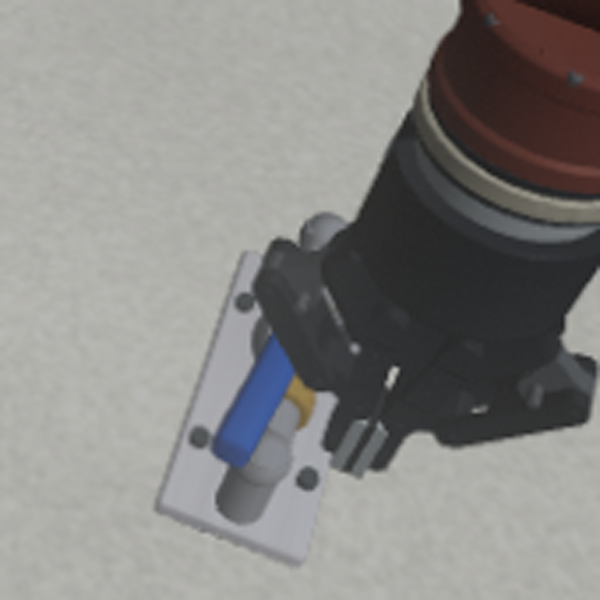

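Run:
```python
from h import *
s=170/600
for z in (.05,.06,.07,.08,.09,.1): print(z,((at('scene',(380+345*s,150+475*s),z)-(.5535,.2433,.0576))*1000).round(0))
```

```text
0.05 [-18.  -0.  -8.]
0.06 [-10.   1.   2.]
0.07 [-3.  3. 12.]
0.08 [ 5.  5. 22.]
0.09 [12.  6. 32.]
0.1 [20.  8. 42.]
```

The fingertips are now at a true height of about 85 mm, beside the grip. I'll push again.

```bash
python3 -m handwheel '[[[0.2,1,0],[0,0,0]],[[0.4,2.2,0],[0,0,0]],[[0.4,3.4,0],[0,0,0]],[[0.3,4.6,0],[0,0,0]],[[0.2,5.8,0],[0,0,0]]]' 
python3 -c "
from h import *
st()
im=ctrl.get_image('scene'); cv2.imwrite('pics/c6.png',cv2.resize(im[150:320,380:550],(600,600),interpolation=cv2.INTER_CUBIC))"
```

```text
t: 6.25
tool_pos: [0.5767, 0.1913, 0.0588]
tool_rot: [-3.083, -0.587, 0.002]
contact_force: [-2.8, 5.6, -0.4]
opening: 0.0001
grip_force: 2.4
6.25 [0.57665609 0.19132168 0.05882138] rel pivot in tool axes cm [8.09 2.31 4.3 ] yaw 21.6 F [-2.8  5.6 -0.4] 0.00013755791196735567
```

View pics/c6.png

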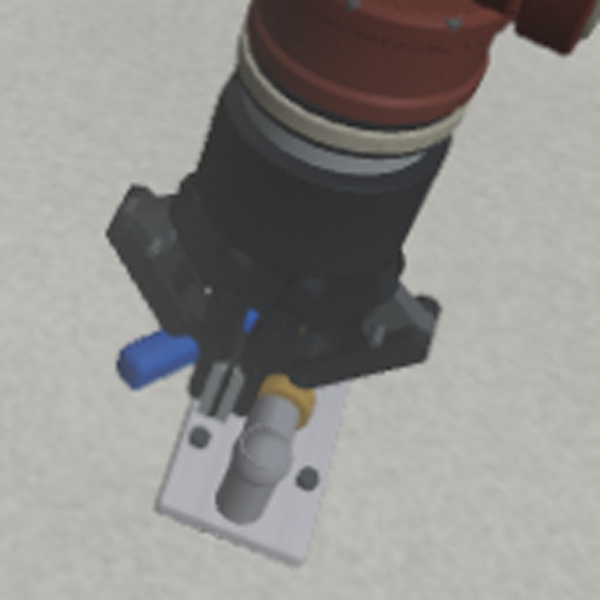

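The lever is turning with the fingers, with the grip now pointing left in the picture and about 6 N at the tool. Continuing along the arc.

```bash
python3 -m handwheel '[[[-0.4,1.1,0],[0,0,0]],[[-1,2.2,0],[0,0,0]],[[-1.7,3.1,0],[0,0,0]],[[-2.7,4,0],[0,0,0]],[[-3.8,4.8,0],[0,0,0]]]' >/dev/null
python3 -c "
from h import *
st()"
python3 -m handwheel '[[[-0.6,0.3,0],[0,0,0]],[[-1.1,0.5,0],[0,0,0]],[[-1.5,0.6,0],[0,0,0]],[[-1.5,0.6,0],[0,0,0]]]' >/dev/null
python3 -c "
from h import *
st()"
```

```text
6.92 [0.56045539 0.13282365 0.05943207] rel pivot in tool axes cm [4.41 7.15 4.26] yaw 21.6 F [ 1.5  4.6 -1.4] 0.00020523222646276002
7.42 [0.54853997 0.12101926 0.05947082] rel pivot in tool axes cm [2.88 7.8  4.26] yaw 21.6 F [ 1.2  3.4 -0.7] 1.432603775556008e-05
```

Now I'll creep onto the stop while watching the force.

```bash
python3 -m handwheel '[[[-0.3,0,0],[0,0,0]],[[-0.6,0.1,0],[0,0,0]],[[-0.6,0.1,0],[0,0,0]]]' >/dev/null
python3 -c "
from h import *
st()"
python3 -m handwheel '[[[-0.2,0,0],[0,0,0]],[[-0.4,0,0],[0,0,0]],[[-0.4,0,0],[0,0,0]]]' >/dev/null
python3 -c "
from h import *
st()"
```

```text
7.8 [0.54764939 0.12047496 0.05992623] rel pivot in tool axes cm [2.72 7.83 4.24] yaw 21.5 F [ 17.3  12.3 -11.1] 0.0002329566175690702
8.18 [0.54780027 0.12049469 0.0603022 ] rel pivot in tool axes cm [2.7  7.83 4.24] yaw 21.5 F [ 31.1  18.3 -21.5] -3.7453747641828786e-05
```

The tool has stalled at 36 N. I'll back off, lift, and check the lever angle.

```bash
python3 -m handwheel '[[[1,0,0],[0,0,0]],[[3,0,0],[0,0,0]],[[4,0,-4],[0,0,0]],[[4,0,-9],[0,0,0]],[[4,3,-14],[0,0,0]]]' >/dev/null
python3 -m handwheel '[[[0,5.5,0],[0,0,0]],[[0,11,0],[0,0,0]],[[0,16,0],[0,0,0]],[[0,21,0],[0,0,0]],[[0,21,0],[0,0,0]]]' >/dev/null
python3 -c "
from h import *
st()
im=ctrl.get_image('top'); cv2.imwrite('pics/c7.png',cv2.resize(im[180:305,150:275],(600,600),interpolation=cv2.INTER_CUBIC))"
```

```text
9.43 [ 0.66431999 -0.09606835  0.1981753 ] rel pivot in tool axes cm [ 5.79 32.23 -9.6 ] yaw 21.3 F [-0.2 -0.9 -0.5] 0.00021014164120184762
```

View pics/c7.png

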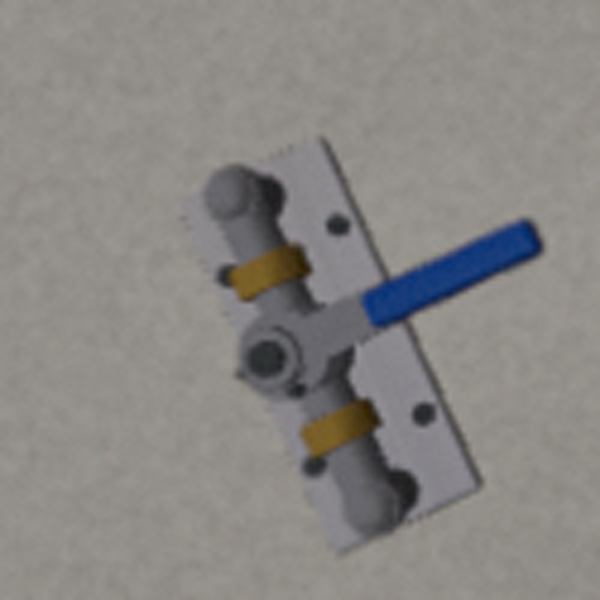

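Run:
```python
from h import *
f=lambda p,z: at('top',(150+(p[0]+.5)/4.8-.5,180+(p[1]+.5)/4.8-.5),z)[:2]
y=lambda a,b,z: np.degrees(np.arctan2(*(f(b,z)-f(a,z))[::-1])).round(1)
print('lever',y((370,309),(532,238),.111),'edges',y((382,328),(542,248),.111),y((364,292),(524,220),.111),'plate',y((480,485),(322,140),.004),'plate end',y((338,553),(480,485),.004),'pipe',y((372,503),(230,193),.06))
a=f((267,358),.115);print(a)
r=ctrl.landmark_of('top','gel_jar')[0];print(at('top',r['position'],0), r['score'])
```

```text
lever -66.5 edges -63.6 -65.9 plate 25.0 plate end -64.8 pipe 25.2
[0.49615262 0.18343082]
[ 0.71841406 -0.01395528  0.        ] 0.68
```

The lever is square across the pipe to within the measurement error: about -65° against a pipe at 25°. The force rose with no further motion, so it is against the stop. The tool is clear, so I'm handing in.

```bash
python3 -c "
from h import *
print(ctrl.finish_job())"
```

```text
the job is handed in; nothing more can be done
None
```

The blue valve is shut, its lever against the stop and square across the pipe (within about 1.5° in the top view); the arm is clear, it never went near the yellow valve or the jar, and I handed the job in at about 9.5 s.

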